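Feel for the full tin and pour it

ROBOT

A 6-joint arm with a two-finger parallel gripper is mounted at the origin on a cart in front of the work surface, level with it; the furniture and walls round the work are solid. World frame = base frame: x ahead of the robot, y to its left, z up, the work surface at z = 0. Lengths are in m, angles in rad, forces in N, time in s.
With the tool pointing down it reaches from about 0.275 to 0.825 m from the base axis. Payload 5.2 kg.
Tool frame: the origin (TCP) lies on the mounting face of the last link; the fingertips stand 186 mm ahead of it and the grasp point (between the pads) lies 167 mm ahead of it; z points along the fingers, y is the line along which they close (so a half turn about z gives the same grasp; the last joint's range is limited). The gripper opens to 93 mm and grips with 3 to 60 N. Pads are 15 mm wide; open, the fingers measure 128 mm over their backs; the gripper's body (75 mm by 188 mm) begins 65 mm behind the grasp point.
Start: joints at [1.093, 0.259, 1.535, -0, 1.348, -0.203], TCP at [0.149, 0.529, 0.405] pointing down, gripper open.
Joint ranges: [-3.14, 3.14], [-0.91, 2.08], [0.19, 2.58], [-1.22, 4.36], [0.22, 2.71], [-3.12, 3.12]. Speed limits (rad/s): [2.57, 2.57, 3.14, 3.14, 3.14, 3.14].

INTERFACE

Orientations are given as a rotation vector (axis times angle).
In Python, from bench import move_to, line_to, move_j, grip, dwell, ik, get_image, get_calibration, PlanningError, sign_off, current_t, current_joints, current_joint_vel, current_tau, current_tool_pos, current_tool_rot, current_force, current_moment, current_grip_width, current_gripper_force gives the robot as it stands. Calls block until the motion is done:
- move_to(position, orientation): joint-space move of the TCP to a pose.
- line_to(position, rot=None, v=0.15): straight line of the TCP; rot=None keeps the orientation; v is the mean speed in m/s.
- move_j(angles): joint-space move.
- grip(opening, newtons=None): opening from 0.0 (shut) to 1.0 (fully open); newtons is the grip in N (None keeps the last); returns when the fingers have stopped.
- dwell(seconds).
- ik(position, orientation): joint angles nearest the present ones, or None.
- get_image(name): name is "side" or "top"; returns the picture (480x640x3 uint8, red, green, blue); there is no depth.
- get_calibration(name): a dict with "K" (3x3 intrinsics, pixels), "distortion" ([k1, k2, p1, p2, k3] as OpenCV has them; the pictures are not rectified), "rvec" (rotation vector, rad) and "tvec" (3), from world to camera coordinates, as OpenCV has them. Camera axes: x right, y down, z forward; pixel columns grow to the right and rows downward; lengths in m; the calibration is good to about 2 mm. A picture is of the moment at which its call begins. get_calibration takes no time and is no camera call.
A pose or a line that the arm cannot do raises PlanningError and nothing moves.
- sign_off(): hands the job in; it is judged then, once.
Readings, each from a call of its own:
- current_t(): time.
- current_joints(): joint angles.
- current_joint_vel(): joint speeds.
- current_tau(): joint torques, N m.
- current_tool_pos(): TCP position.
- current_tool_rot(): TCP orientation.
- current_force(): force on the tool from outside, world axes, zero at the start.
- current_moment(): the same for the moment, N m.
- current_grip_width(): opening from 0.0 (shut) to 1.0 (fully open).
- current_gripper_force(): force on a finger pad.
Only numpy, scipy, OpenCV 4.12 (cv2) and the standard library are available. Lean on these libraries where they do the work, as an engineer would, in place of code of your own. Each camera call takes 0.05 s, during which the arm holds its last target. There are 200 camera calls.

TASK

Three identical closed tins on pivots hold steel marbles: one is full, the other two hold a single marble each, and you cannot see which. Slide the flat cover off the weighing dish, away from the tins and all the way to its stop, and find the full tin by tipping the tins a little and feeling their weight. Then tip the full one right over, slowly, so that all its marbles, and none from the others, end up in the dish.

Things in the scene. Friction and masses are not known exactly. Their poses are not given: they have to be found in the camera images.
- tipper: White base frame, 365 x 300 mm, fixed. Origin on the counter, below the tins' common pivot line, midway across. x points from the tins over the dish (the pouring direction), y across (to the robot's left), z up. Three tins side by side, 92 mm apart, at x -119 to +6 mm; a black dish, 106 x 272 mm, at x +16 to +122, rim 52 mm above the counter, under the cover
- left_bar (a point): Middle of the left tin's handle bar (centre line) while the tin stands upright; fixed to the frame, it does not follow a tipped tin: 167 mm above the counter. All bars are alike: along y, 8 mm thick, 56 mm long, 35 mm behind and 92 mm above the pivot line, 19 mm clear above the lid, on two 6 mm posts near the ends. Push it from behind, towards the tipper's +x, to tip the tin
- middle_bar (a point): Middle of the middle tin's handle bar (centre line) while the tin stands upright; fixed to the frame, it does not follow a tipped tin. Held still at 0.1 to 0.2 rad, a bar pushes back with roughly 4 to 6 N if the tin is full, 0.7 to 2 N if not. The hinge is damped (0.2 N m s/rad): feel it standing still
- right_bar (a point): Middle of the right tin's handle bar (centre line) while the tin stands upright; fixed to the frame, it does not follow a tipped tin. A marble is 28 mm and 90 g; six fill a tin; an empty tin weighs 120 g
- left_pivot (a point): Fixed point on the left tin's pivot line, 75 mm above the counter, midway across the tin. Each tin is a steel box 125 long (x), 70 wide, 72 mm high, pivoted on a cross line at the bottom of its pouring end; shut on top, its mouth faces the dish
- middle_pivot (a point): The same for the middle tin. A tin tipped less than 0.3 rad keeps its marbles and falls back upright when let go; marbles run out at about 0.7 to 1.3 rad; the stop is at 1.45 rad, and near it an emptied tin stays tipped when let go, which is fine
- right_pivot (a point): The same for the right tin
- cover_mid (a point): Centre of the top face of the flat grey cover, a plate 122 (x) x 288 (y) x 4 mm on the frame over the dish; top 62.5 mm above the counter. The point moves with it. It has no grip: press on its top and drag. It slides only along the tipper's x, against 1 N plus 4 N per m/s. Two rubber studs mark the rails' far end
- cover (a joint): How far the cover has been slid towards +x of the tipper, m: 0 covers the dish, 0.105 is the stop
- dish (a joint): How far the weighing dish has sunk on its spring, m: 0 empty, 1.77 mm for each marble

How it is judged:
On the way:
1. the cover has been slid off the dish (value of joint cover above 0.095 m), for 0.2 s.
At the end, for the whole second after the job is handed in: The cover is open to within 10 mm of its stop, and the dish has sunk by the weight of six marbles (9.9 to 11.3 mm): all those of the full tin lie in it and none of the others (value of joint cover above 0.095 m and value of joint dish between 0.0099 and 0.0113 m); the robot touches nothing.
It also fails if it takes over 72 s, if anything falls off the work surface, if the arm or the gripper's body presses on something with over 40 N, if the wrist force passes 120 N, or if a joint passes its speed limit or range.

## Working session

There is one attempt and no reset: what is moved stays moved. The work goes in short steps, each a Python script; the robot and the scene stay as the last script left them, time stands still between calls to the robot, and variables do not carry over. Pictures are saved under pics/ and viewed, at most 10 in all, crops included, and the job is handed in when it is done.

```bash
mkdir -p pics; ls; python3 - <<'E'
from bench import *
import cv2
for n in("top","side"):
    cv2.imwrite(f"pics/{n}0.png",get_image(n)[:,:,::-1]); c=get_calibration(n); print(n,c)
print(current_t(),current_tool_rot(),current_force())
E
```

```text
pics
top {'K': array([[489.21736643,   0.        , 319.21327356],
       [  0.        , 489.21736643, 235.48475936],
       [  0.        ,   0.        ,   1.        ]]), 'distortion': array([-0.01161765,  0.        ,  0.        ,  0.        ,  0.        ]), 'rvec': array([ 2.13170991, -2.13948241,  0.19289451]), 'tvec': array([0.11077536, 0.56444461, 0.87708614])}
side {'K': array([[495.59652056,   0.        , 312.78731575],
       [  0.        , 495.59652056, 241.16733094],
       [  0.        ,   0.        ,   1.        ]]), 'distortion': array([0.0111665, 0.       , 0.       , 0.       , 0.       ]), 'rvec': array([ 0.47196403, -2.42313217,  1.6299454 ]), 'tvec': array([0.52542552, 0.18143215, 0.79916996])}
0.1 [-4.30175641e-01 -3.11143972e+00  2.44492344e-03] [-0.12509771  0.18934329  0.19614317]
```

View pics/top0.png

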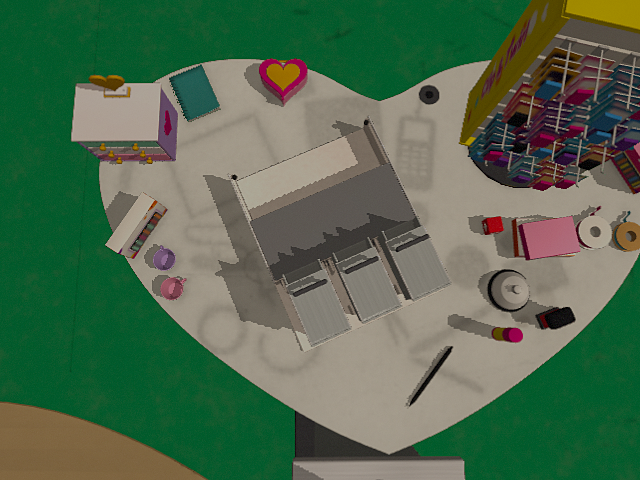

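View pics/side0.png

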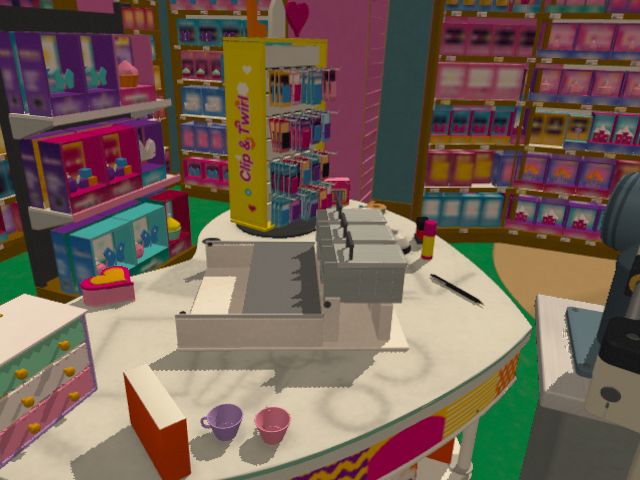

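The top view shows the dark cover centred near (332,205), studs at (235,177) and (366,122), and bars near (308,287), (360,264) and (408,239). In the side view the bars are around (335–350, 205–255). I'll zoom in on both.

```bash
python3 - <<'E'
import cv2
a=cv2.imread("pics/top0.png")[220:360,260:460]; cv2.imwrite("pics/topc.png",cv2.resize(a,None,fx=4,fy=4,interpolation=cv2.INTER_CUBIC))
a=cv2.imread("pics/side0.png")[195:345,220:420]; cv2.imwrite("pics/sidec.png",cv2.resize(a,None,fx=4,fy=4,interpolation=cv2.INTER_CUBIC))
E
```

```text
(no output)
```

View pics/topc.png

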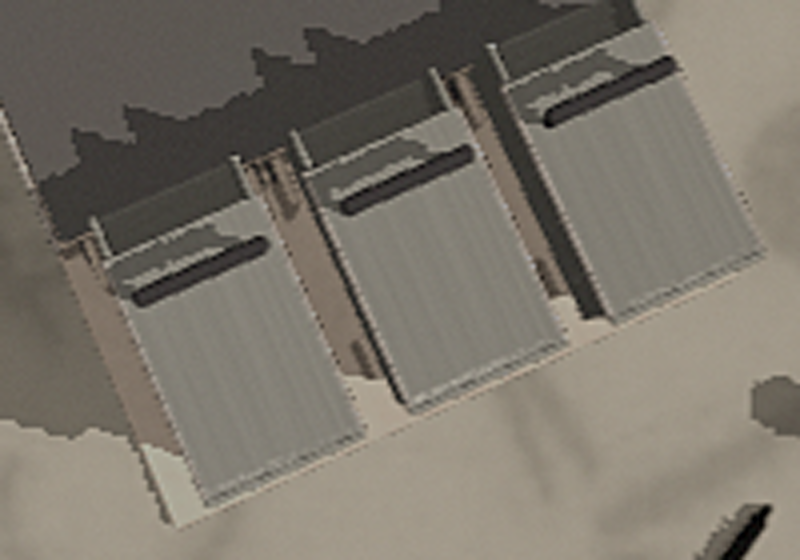

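View pics/sidec.png

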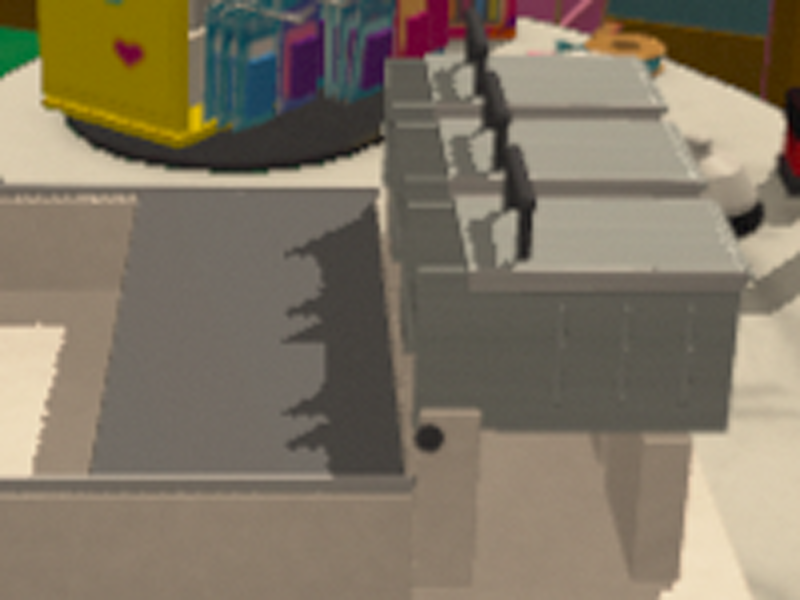

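Zoomed (4x). Bar ends in the top crop are left (138,298)–(264,244), middle (346,208)–(470,154) and right (549,118)–(672,65). In the side crop, the bar middles are about (520,171), (494,95) and (470,35). Next I'll triangulate these.

```bash
cat > h.py <<'E'
import numpy as np, cv2
from scipy.spatial.transform import Rotation as R
from bench import *
def cam(n):
    c=get_calibration(n); return c['K'],c['distortion'],cv2.Rodrigues(c['rvec'])[0],c['tvec']
def ray(n,p):
    K,d,Rm,t=cam(n); u=cv2.undistortPoints(np.array([[p]],float),K,d)[0,0]
    v=Rm.T@np.array([*u,1]); return -Rm.T@t, v/np.linalg.norm(v)
def plane(n,p,z):
    o,v=ray(n,p); return o+v*(z-o[2])/v[2]
def tri(p,q):
    o,v=ray("top",p); o2,v2=ray("side",q)
    s=np.linalg.lstsq(np.c_[v,-v2],o2-o,rcond=None)[0]
    a,b=o+s[0]*v,o2+s[1]*v2; return (a+b)/2,np.linalg.norm(a-b)
E
python3 - <<'E'
from h import *
T=lambda x,y:(260+(x+.5)/4-.5,220+(y+.5)/4-.5); S=lambda x,y:(220+(x+.5)/4-.5,195+(y+.5)/4-.5)
tops=[((138,298),(264,244)),((346,208),(470,154)),((549,118),(672,65))]
sm=[(520,171),(494,95),(470,35)]
B=[]
for (a,b),s in zip(tops,sm):
    m=((a[0]+b[0])/2,(a[1]+b[1])/2); p,e=tri(T(*m),S(*s)); q=plane("top",T(*m),.167)
    A,C=plane("top",T(*a),.167),plane("top",T(*b),.167); B.append(q)
    print(p.round(4),e.round(4),q.round(4),np.linalg.norm(A-C),np.arctan2(*(A-C)[[1,0]]))
d=B[0]-B[2];print(d,np.linalg.norm(d)); yaw=np.arctan2(-d[0],d[1]);print("yaw",yaw)
ex=np.array([np.cos(yaw),np.sin(yaw),0]);o=B[1]+.035*ex; print("origin",o)
# checks: studs, cover edges
print("studs",plane("top",(235,177),.07),plane("top",(366,122),.07))
print("expected cover mid",o+.069*ex, "cover far-left", plane("top",(250,220),.0625))
# reach checks
for al in (0,.4,.6,.8):
  ey=np.array([-ex[1],ex[0],0])
  for x,z in((-.035,.167),(.087,.121),(.18,.0625)):
    for s in(1,-1):
      zt=-np.sin(al)*ex-np.array([0,0,np.cos(al)]); yt=s*ey; xt=np.cross(yt,zt)
      r=R.from_matrix(np.c_[xt,yt,zt]).as_rotvec()
      out=[]
      for yy in(.092,0,-.092):
        p=o*[1,1,0]+ex*x+ey*yy+[0,0,z]-.186*zt; q=ik(p,r); out.append(None if q is None else np.round(q,2).tolist())
      print(al,x,s,out)
E
```

```text
[0.4585 0.1251 0.1711] 0.001 [0.4592 0.1252 0.167 ] 0.05525654202408477 1.971237079000889
[0.4954 0.0412 0.1695] 0.0004 [0.4954 0.0409 0.167 ] 0.05547523279704612 1.9768167391897382
[ 0.5333 -0.0429  0.1664] 0.0023 [ 0.5321 -0.0431  0.167 ] 0.055942528763169255 1.9728366891147844
[-0.07284647  0.16833008  0.        ] 0.18341653507940772
yaw 0.40842476821505874
origin [0.52756599 0.05480889 0.167     ]
studs [0.67328444 0.26701323 0.07      ] [0.78263531 0.01783061 0.07      ]
expected cover mid [0.59089057 0.08221321 0.167     ] cover far-left [0.59211332 0.23814267 0.0625    ]
0 -0.035 1 [[0.03, 0.17, 1.78, 0.0, 1.19, -1.95], [-0.14, 0.21, 1.74, 0.0, 1.2, -2.12], [-0.29, 0.27, 1.65, 0.0, 1.22, -2.27]]
0 -0.035 -1 [[0.03, 0.17, 1.78, 0.0, 1.19, 1.19], [-0.14, 0.21, 1.74, 0.0, 1.2, 1.02], [-0.29, 0.27, 1.65, 0.0, 1.22, 0.87]]
0 0.087 1 [[0.11, 0.42, 1.55, 0.0, 1.17, -1.87], [-0.04, 0.45, 1.51, 0.0, 1.19, -2.01], [-0.17, 0.5, 1.42, 0.0, 1.22, -2.14]]
0 0.087 -1 [[0.11, 0.42, 1.55, 0.0, 1.17, 1.27], [-0.04, 0.45, 1.51, 0.0, 1.19, 1.13], [-0.17, 0.5, 1.42, 0.0, 1.22, 1.0]]
0 0.18 1 [[0.1
[... 1757 characters left out ...]
19, 2.07, 1.23], [0.01, 1.18, 0.38, -0.26, 2.12, 1.1]]
0.8 -0.035 1 [[0.17, 0.71, 1.21, -0.19, 2.0, -1.82], [0.05, 0.74, 1.16, -0.28, 1.99, -1.95], [-0.06, 0.78, 1.08, -0.37, 2.0, -2.07]]
0.8 -0.035 -1 [[0.17, 0.71, 1.21, -0.19, 2.0, 1.32], [0.05, 0.74, 1.16, -0.28, 1.99, 1.2], [-0.06, 0.78, 1.08, -0.37, 2.0, 1.07]]
0.8 0.087 1 [[0.2, 0.98, 0.78, -0.18, 2.16, -1.82], [0.1, 1.01, 0.72, -0.27, 2.17, -1.94], [-0.0, 1.07, 0.61, -0.36, 2.19, -2.08]]
0.8 0.087 -1 [[0.2, 0.98, 0.78, -0.18, 2.16, 1.32], [0.1, 1.01, 0.72, -0.27, 2.17, 1.2], [-0.0, 1.07, 0.61, -0.36, 2.19, 1.06]]
0.8 0.18 1 [[0.22, 1.31, 0.21, -0.2, 2.4, -1.85], None, None]
0.8 0.18 -1 [[0.22, 1.31, 0.21, -0.2, 2.4, 1.29], None, None]
```

```bash
cat >> h.py <<'E'
YAW=.407; ex=np.array([np.cos(YAW),np.sin(YAW),0]); ey=np.array([-ex[1],ex[0],0]); O=np.array([.5276,.0548,0])
def pose(x,y,z,al=0.):
    "TCP pose putting the fingertip centre at tipper (x,y,z), tool tilted by al (tip pointing back)"
    zt=-np.sin(al)*ex-np.array([0,0,np.cos(al)]); yt=-ey
    r=R.from_matrix(np.c_[np.cross(yt,zt),yt,zt]).as_rotvec()
    return O+ex*x+ey*y+[0,0,z]-.186*zt, r
def F():
    f=np.mean([current_force() for _ in range(5)],0); return np.array([f@ex,f@ey,f[2]])
E
python3 - <<'E'
from h import *
grip(0.0,10); print(current_t(),current_grip_width())
move_to(*pose(.075,0,.13)); print(current_t())
line_to(pose(.075,0,.067)[0],v=.1); f0=F(); print(current_t(),f0)
z=.067
while (F()-f0)[2]<8 and z>.055:
    z-=.001; line_to(pose(.075,0,z)[0],v=.02)
print(z,F()-f0,current_t())
x=.075
for d in (.03,.06,.085,.095,.10,.103,.106,.109):
    line_to(pose(.075+d,0,z)[0],v=.05); f=F()-f0; print(d,f.round(1),current_t())
    if f[0]<-7: break
cv2.imwrite("pics/top1.png",get_image("top")[:,:,::-1])
E
```

```text
1.55 0.0030579496505411716
3.825
4.6083 [0.60039308 0.24720023 1.49613227]
0.061 [-0.80731     3.35995899  8.29340718] 6.1083
0.03 [0.2 2.6 7.4] 6.8583
0.06 [0.9 2.4 7. ] 7.6083
0.085 [1.1 2.2 6.3] 8.2583
0.095 [-0.2  2.6  6.4] 8.6083
0.1 [0.2 2.2 6. ] 8.8583
0.103 [0.5 2.5 5.8] 9.1083
0.106 [-6.4  2.5 10.4] 9.3583
0.109 [-11.6   2.   13.6] 9.6083
```

View pics/top1.png

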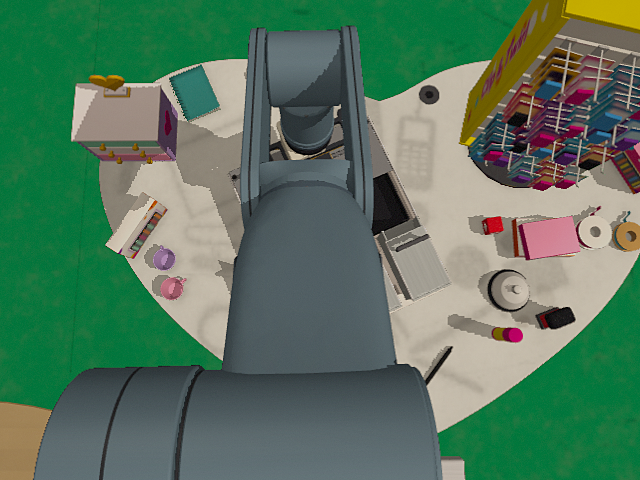

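The cover is at its stop: the force rose at about 0.106 m, and the black dish now shows at (385,200). Next, feel the tins.

```bash
cat >> h.py <<'E'
AL=.6; YB={'L':.0918,'M':0.,'R':-.0918}
def bar(th,y,g=0.,t=.007,up=0.,al=AL):
    "pose with the finger's front face g short of the bar of a tin tipped by th"
    c=np.array([-.035*np.cos(th)+.092*np.sin(th), .075+.035*np.sin(th)+.092*np.cos(th)])
    n=np.array([np.cos(al),-np.sin(al)]); zt=np.array([-np.sin(al),-np.cos(al)])
    p=c-n*(.0115+g)+zt*t; return pose(p[0],y,p[1]+up,al)
def Fn():
    f=np.mean([(current_force(),dwell(.03))[0] for _ in range(8)],0); return np.array([f@ex,f@ey,f[2]])
E
python3 - <<'E'
from h import *
p=current_tool_pos(); line_to(p+[0,0,.14],v=.2)
for k in 'LMR':
    y=YB[k]
    move_to(*bar(0,y,.03,up=.04)); 
    line_to(bar(0,y,.012)[0],v=.15); dwell(.2); f0=Fn()
    line_to(bar(.08,y)[0],v=.04); line_to(bar(.15,y)[0],v=.03); dwell(.6); f=Fn()-f0
    print(k,f0.round(2),f.round(2),current_t())
    if k=='M': cv2.imwrite("pics/side2.png",get_image("side")[:,:,::-1])
    line_to(bar(.05,y,-.002)[0],v=.05); line_to(bar(0,y,.012)[0],v=.08); line_to(bar(0,y,.03,up=.04)[0],v=.2)
E
```

```text
L [ 0.28  0.1  -0.33] [-9.51  0.21 20.01] 14.3583
M [0.27 0.56 0.07] [-6.66  0.27 19.89] 18.7333
R [-0.15 -0.11  0.09] [-5.84  1.68 18.58] 23.1583
```

View pics/side2.png

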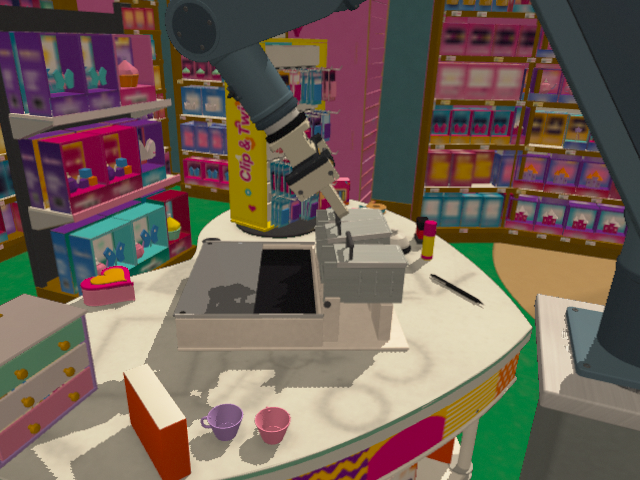

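```bash
python3 - <<'E'
import cv2
a=cv2.imread("pics/side2.png")[130:280,260:430]; cv2.imwrite("pics/s2c.png",cv2.resize(a,None,fx=4,fy=4,interpolation=cv2.INTER_CUBIC))
E
```

```text
(no output)
```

View pics/s2c.png

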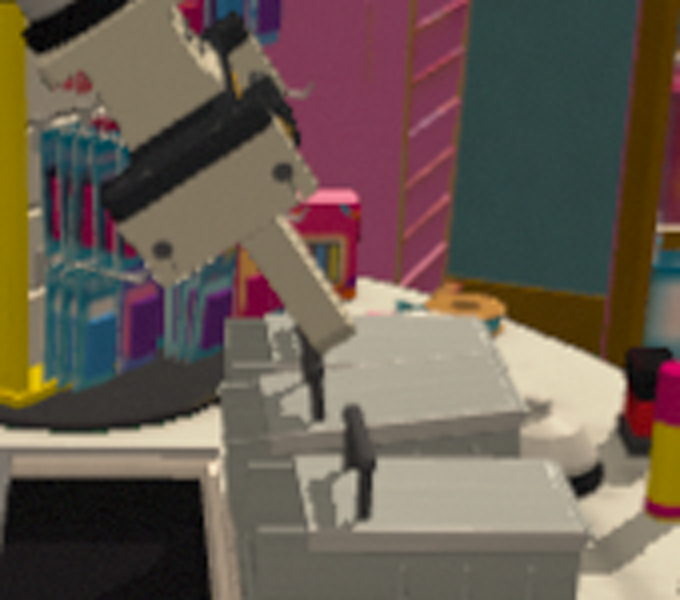

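The crop shows the middle tin tipped slightly, with its lid raised at the back and the finger's tip edge on its bar near (310,345) in the crop. The vertical load comes from friction on the tilted finger. Converted to hinge torque, L is about 0.51, M 0.24 and R 0.19 N·m, so the left tin looks full. I'll confirm with a vertical finger and then pour it.

```bash
python3 - <<'E'
from h import *
line_to(current_tool_pos()+[0,0,.05],v=.25)
y=YB['L']
k=dict(t=.009,al=0.)
move_to(*bar(0,y,.03,up=.05,**k)); line_to(bar(0,y,.012,**k)[0],v=.15); dwell(.2); f0=Fn()
for g in (.006,.004,.002,0,-.002):
    line_to(bar(0,y,g,**k)[0],v=.03); f=F()-f0; print(g,f.round(2))
    if f[0]<-1.5: break
line_to(bar(.12,y,**k)[0],v=.03); dwell(.5); print('hold .12',(Fn()-f0).round(2))
line_to(bar(.18,y,**k)[0],v=.03); dwell(.5); print('hold .18',(Fn()-f0).round(2),current_t())
np.save('f0.npy',f0); cv2.imwrite("pics/side3.png",get_image("side")[:,:,::-1])
E
```

```text
0.006 [-0.01 -0.17 -0.72]
0.004 [-0.44 -0.38 -0.  ]
0.002 [-2.71 -0.4   1.58]
hold .12 [-4.45  0.22  4.96]
hold .18 [-4.55  0.45  4.47] 29.725
```

With a vertical finger, the left bar pushes back about 4.5 N along x, so the left tin is the full one. Contact came about 3 mm early, so I'll use that as the offset and pour slowly.

```bash
python3 - <<'E'
from h import *
f0=np.load('f0.npy'); y=YB['L']; t0=current_t()
for th in np.arange(.22,1.421,.06):
    p,r=bar(th,y,.002,t=.009,al=.45*(th-.18))
    line_to(p,r,v=.025 if th<.6 else .018); f=F()-f0
    print(round(th,2),f.round(1),round(current_t(),1))
    if np.linalg.norm(f)>30 or current_t()>56: print('STOP');break
dwell(.5)
cv2.imwrite("pics/side4.png",get_image("side")[:,:,::-1]); print((F()-f0).round(1),current_t())
E
```

```text
0.22 [-4.1  0.4  1. ] 30.1
0.28 [-3.4  0.2 -0.8] 30.7
0.34 [-2.9  0.9 -0.9] 31.3
0.4 [-3.3  1.9 -0.9] 31.9
0.46 [-3.   2.2 -0.1] 32.4
0.52 [-2.7  3.6  0.8] 33.0
0.58 [-2.   1.9  1.4] 33.6
0.64 [-1.7  0.5  1.9] 34.3
0.7 [-1.6 -0.3  2.1] 35.1
0.76 [-1.4 -0.6  1.8] 35.8
0.82 [ 0.   0.1 -0. ] 36.5
0.88 [-0.5  0.9  0.8] 37.3
0.94 [0.4 0.5 0.5] 38.0
1.0 [-0.6 -0.2 -0.2] 38.8
1.06 [ 0.7 -0.2 -0.5] 39.5
1.12 [-0.  -0.6 -0.2] 40.2
1.18 [ 0.3  0.3 -0.1] 41.0
1.24 [ 0.4  0.1 -0.6] 41.7
1.3 [ 0.8 -0.2 -0.3] 42.4
1.36 [ 1.9  1.5 -0.6] 43.1
1.42 [-0.   0.1  0.3] 43.9
[ 0.8 -0.1  1.3] 44.4167
```

View pics/side4.png

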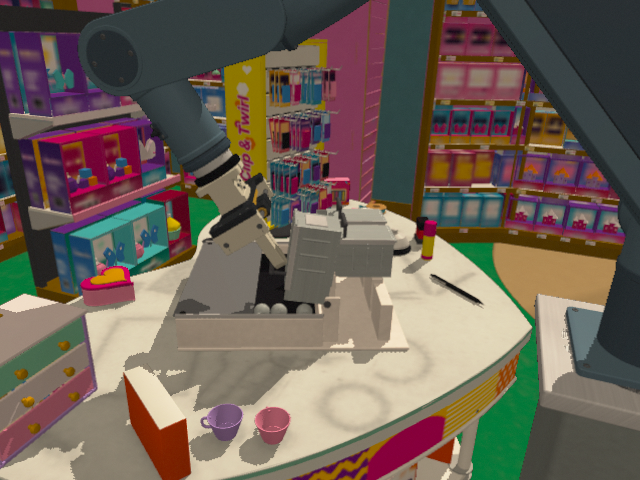

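The left tin is fully tipped and marbles lie in the dish, near (262–305, 308). I'll withdraw along the finger and check.

```bash
python3 - <<'E'
from h import *
zt=R.from_rotvec(current_tool_rot()).as_matrix()[:,2]
p=current_tool_pos(); line_to(p-.03*zt,v=.05); line_to(p-.10*zt+[0,0,.05],v=.2)
p=current_tool_pos(); move_j([1.093,.259,1.535,0,1.348,-.203]); print(current_t(),F())
a,b=get_image("top")[:,:,::-1],get_image("side")[:,:,::-1]
im=np.hstack([cv2.resize(x,None,fx=s,fy=s,interpolation=cv2.INTER_CUBIC) for x,s in((a[120:360,220:420],2),(b[200:360,170:370],3)) for x in [x]][:1]+[cv2.resize(b[200:360,170:370],(400,320))[:0].reshape(0,400,3)] if 0 else [cv2.resize(a[120:360,220:420],(400,480)),cv2.resize(b[190:430,170:370],(400,480))])
cv2.imwrite("pics/end.png",im)
E
```

```text
47.9583 [-0.44139693  0.87994511  0.28806432]
```

View pics/end.png

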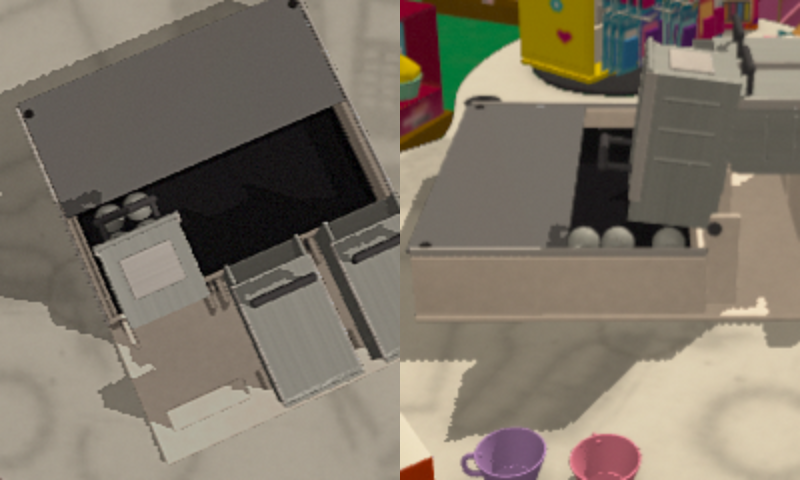

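At the end, the cover is against the studs and at least three marbles show in the dish; the others are hidden under the tipped tin. The other two tins are upright and the arm is clear, so I'm handing in.

```bash
python3 -c "
from bench import *
dwell(.5); print(sign_off(), current_t())"
```

```text
the job is handed in; nothing more can be done
the job is handed in; nothing more can be done
```

I slid the cover to its stop, found the left tin to be the full one by feel, poured it slowly into the dish and handed the job in just after 48 s; the last pictures show at least three marbles in the dish, the rest being hidden under the tipped tin, so I did not count all six.

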